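Shut and bolt the retained-sample pen

ROBOT

A 7-joint arm with a two-finger parallel gripper is mounted at the origin on a cart in front of the work surface, level with it; the furniture and walls round the work are solid. World frame = base frame: x ahead of the robot, y to its left, z up, the work surface at z = 0. Lengths are in mm, angles in rad, forces in N, time in s.
With the tool pointing down it reaches from about 425 to 950 mm from the base axis. Payload 16.7 kg.
Tool frame: the origin (TCP) lies midway between the tips of the shut fingers; the grasp point (between the pads) lies robot.hold_point_z behind it (robot.hold_point_z is the distance from the TCP to the grasp point, in mm); z points along the fingers, y is the line along which they close (so a half turn about z gives the same grasp; the last joint's range is limited). The gripper opens to 94 mm and grips with 3 to 60 N. Pads are 16 mm wide; open, the fingers measure 119 mm over their backs; the gripper's body (75 mm by 177 mm) begins 78 mm behind the grasp point.
Start: joints at [-1.351, 0.426, 0.074, 1.606, -0.034, 1.111, -0.067], TCP at [243.966, 629.329, 205.467] pointing down, gripper open.
Joint ranges: [-2.85, 2.85], [-0.5, 2.14], [-1.23, 1.37], [0.21, 2.46], [-1.02, 4.16], [0.16, 2.05], [-2.73, 2.73]. Speed limits (rad/s): [1.89, 1.89, 2.39, 2.39, 3.01, 3.01, 3.01].

INTERFACE

Orientations are given as a 3x3 rotation matrix whose columns are the frame's x, y, z axes.
In Python, from bench import robot gives the robot as it stands.
- The arm moves only by the tool send_rows, never from a script. Its arguments are lists of equal length, an entry for each row: "xyz": the shift along the tool's x, y, z in units of 0.03 m (1.0 is 0.03 m), a list of three; "spin": the turn about the tool's z in units of 0.1 rad (1.0 is 0.1 rad). A call has 1 to 10 rows; each row shifts and turns the commanded pose from where the row before left it, along the tool's axes as they then stand; what a row does not reach is not made up. A row lasts 1/8 s, in which the tool goes at most 62.5 mm and 10.7 degrees, less where a joint would pass 70% of its speed; a pose out of reach is approached as far as the arm can. A call with a number of a shift or a turn outside -1 to 1 is refused whole. A call with a gripper value outside its range is refused whole. "hand" is the gripper command: -1 is shut, 1 is fully open, values between are in proportion, set as the call begins (left out, the last holds). The fingers move at their own pace and stop on an object; "squeeze" is the grip in N (left out, the last holds). Time passes only in rows, so rows that do not move let the fingers close. It gives the time, the measured TCP pose, the force and the opening at its end, in the units of the state.
- robot.read_state(): the state, without advancing time (a new reading comes with each control period).
- robot.get_image(name): name is "scene" or "top" or "wrist"; returns (picture, depth): 480x640x3 uint8, red, green, blue; 480x640 float32, mm along the optical axis (not along the pixel's ray), 0 where there is no reading.
- robot.get_calibration(name): a dict with "camera_matrix" (3x3 intrinsics, pixels), "k1" (the pictures are not rectified: a ray, as slopes to the right and down, at radius r is drawn at 1 + k1 r^2 times it, then the intrinsics apply), "R" (3x3) and "t" (3): a world point X has camera coordinates R X + t; the wrist camera has in their place "tool_from_camera" (4x4, takes a point from camera to tool coordinates, whose origin is the TCP and whose axes are the flange's). Camera axes: x right, y down, z forward; pixel columns grow to the right and rows downward; lengths in mm; the calibration is good to about 2 mm. A picture is of the moment at which its call begins: read the wrist's pose just before it. get_calibration takes no time and is no camera call.
- robot.finish_job(): hands the job in, once; it reports no verdict.
The state is a dict: "time_s": time; "q": joint angles; "qd": joint speeds; "joint_efforts": joint torques, N m; "tcp_pos": TCP position; "tcp_rot": TCP orientation; "force": force on the tool from outside, world axes, zero at the start; "torque": the same for the moment, N m; "finger_gap": opening from 0.0 (shut) to 1.0 (fully open).
Only numpy, scipy, OpenCV 4.12 (cv2) and the standard library are available. Lean on these libraries where they do the work, as an engineer would, in place of code of your own. Each camera call takes 0.05 s, during which the arm holds its last target. There are 200 camera calls.

TASK

Shut the yellow gate of the blue sample pen, then push its bolt across into the keeper on the gate until you feel it come up firmly on the rubber stop inside, and leave it there with the gate shut. How deep the stop sits cannot be seen, and its rubber bruises if the bolt is rammed: a final push of about 15 N on the red knob is right. Do not knock the jars and the weight that stand in the pen.

Things in the scene. Friction and masses are not known exactly. Their poses are not given: they have to be found in the camera images.
- pen: blue steel tray fixed to the worktop, 310 mm wide (y), 170 mm deep (x), walls 71 mm high, open in front. Origin on the worktop, mid-front, on the line of the shut gate; x points into the pen, y left along the front, z up. Right part of the front (y -155 to -27 mm): fixed post, 28 mm thick about x = 0, top at 68 mm, carrying the bolt in two staples (y = -36 and -56 mm, tops at 93 mm).
- gate (a joint): angle of the yellow gate (rad): 0 shut (rigid end stop), growing as it swings out toward pen -x; starts at 0.4 to 0.7. Upright hinge at pen x = 0, y = 139 mm; at angle a it runs from there along pen (-sin a, -cos a) for 164 mm. Panel 6 mm thick, 10 to 69 mm above the worktop (top edge 12 mm thick). Stays where it is left; about 2 N at the free end moves it.
- gate_edge (a point): middle of the gate's free end, 45 mm above the worktop, 163 mm from the hinge
- keeper_mouth (a point): centre of the mouth of the keeper, a steel box 28 x 82 x 29 mm on top of the gate's free end (69 to 98 mm above the worktop) with a blind 16 mm square bore, axis 83 mm above the worktop. The mouth looks to pen -y when the gate is shut. Its y axis points into the bore.
- bolt (a joint): travel of the bolt (m): 0 drawn right back, growing toward the gate (pen +y); axis at pen x = 0, 83 mm up. Starts at 0 to 6 mm; with the gate shut the tip reaches the keeper's mouth at about 10 mm. It drags with about 5 N all the way, so a push on the knob is felt on the stop less 5 N; it stays where it is left.
- bolt_knob (a point): centre of the upright red knob at the rear end of the bolt, 16 mm in diameter and 30 mm tall (97 to 127 mm above the worktop), on a 9 mm neck that rises from the 12 mm bolt; nothing stands beside or behind it above 90 mm
- bolt_tip (a point): very tip of the bolt's round nose, 108 mm ahead of the knob (pen +y) on the bolt's axis, 83 mm above the worktop; 12 mm rod
- stop: holder of the rubber stop hidden in the keeper. Its origin is the keeper's mouth and does not tell where the stop is: the rubber face is clamped anywhere from 20 to 56 mm behind the mouth. The rubber yields about 1 mm for every 8 N; pressed with 5 N or more the bolt is home, and more than 18 N bruises it.
- kept_sample_jar_a: clear sample jar with a yellow cap, 42 mm across, 106 mm tall, standing in the pen; origin at its underside
- kept_sample_jar_b: clear sample jar with a black cap, 40 mm across, 105 mm tall, standing in the pen; origin at its underside
- kept_weight_200: small brass weight, 28 mm across, 39 mm tall, standing in the pen; origin at its underside

How it is judged:
By the outcome, as a careful person would: the job done as asked, in the order asked, and still so for the second after the job is handed in, with the robot touching nothing.
It also fails if it takes over 51 s, if anything falls off the work surface, if the arm or the gripper's body presses on something with over 40 N, if the wrist force passes 120 N, or if a joint passes its speed limit or range.

## Working session

There is one attempt and no reset: what is moved stays moved. The work goes in short steps, Python scripts to look and compute and a tool call to move; the robot and the scene stay as the last step left them, time stands still between calls to the robot, and variables do not carry over. Pictures are saved under pics/ and viewed, on a budget of 10 in all, crops included, one or two more only if the job needs it, and the job is handed in when it is done.

Besides the shell and the picture viewer there is one more tool, called after "Call:" by a JSON object that holds its "fn" and its "kwargs", one argument or row to a line. send_rows: Moves the arm, as the interface text tells. Its arguments: {"type":"object","properties":{"xyz":{"type":"array"},"spin":{"type":"array"},"hand":{"type":"number"},"squeeze":{"type":"number"}},"required":["xyz","spin"]}

```bash
mkdir -p pics; ls; python3 - <<'E'
from bench import robot
import cv2,numpy as np
s=robot.read_state();print(s['tcp_pos'],s['tcp_rot'],s['force'],s['time_s'],robot.hold_point_z)
for n in("top","scene"):
    im,d=robot.get_image(n);cv2.imwrite(f'pics/{n}0.png',im[:,:,::-1]);np.savez(f'{n}0.npz',im=im,d=d)
    c=robot.get_calibration(n);print(n,c)
E
```

```text
pics
[243.83560836 628.95919824 204.80425108] [[-9.32388508e-01  3.61457538e-01 -3.44892221e-04]
 [ 3.61457687e-01  9.32387766e-01 -1.18098122e-03]
 [-1.05301276e-04 -1.22579726e-03 -9.99999243e-01]] [-0.22300439 -0.03108612  0.55947187] 0.0 18.8
top {'camera_matrix': array([[463.73178429,   0.        , 314.58009202],
       [  0.        , 463.73178429, 234.27955006],
       [  0.        ,   0.        ,   1.        ]]), 'k1': -0.03211883544093365, 'R': array([[ 0.02474078, -0.9996882 , -0.0033771 ],
       [-0.99714492, -0.02443647, -0.0714483 ],
       [ 0.0713435 ,  0.00513514, -0.99743859]]), 't': array([ 17.87631402, 665.09166728, 923.94873424])}
scene {'camera_matrix': array([[617.11650586,   0.        , 322.2897758 ],
       [  0.        , 617.11650586, 242.15160459],
       [  0.        ,   0.        ,   1.        ]]), 'k1': -0.10011626531731015, 'R': array([[ 0.78941695, -0.61373736,  0.01213847],
       [-0.43049421, -0.56760115, -0.70178606],
       [ 0.43760213,  0.54877626, -0.71228435]]), 't': array([-487.62712807,  361.85681592,  798.71109936])}
```

View pics/top0.png

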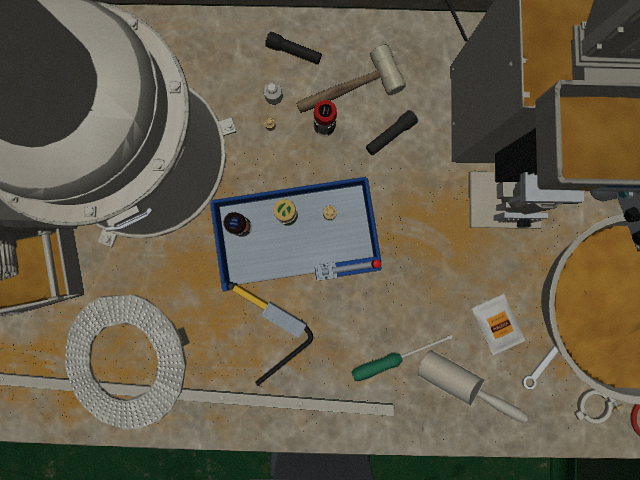

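View pics/scene0.png

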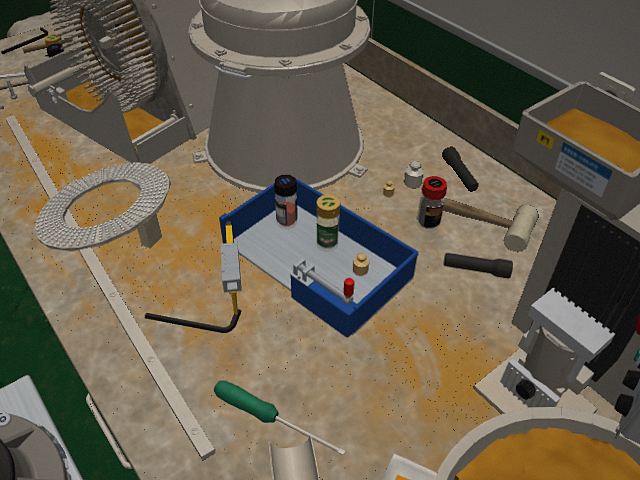

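Top view: blue pen, rim corners near (213,200), (368,180), (380,267), (223,289). The gate is ajar from (230,287) to the keeper at (300,325), and the red knob is at (377,265). A loose hex key lies outside the gate around (310,335). The scene view shows the same, with the knob at (349,287) and the keeper at (231,265).

```bash
cat > h.py <<'E'
import numpy as np,cv2
from bench import robot
def rays(n,px,cal=None):
    c=cal or robot.get_calibration(n);K=c["camera_matrix"]
    p=cv2.undistortPoints(np.float64(px).reshape(-1,1,2),K,np.array([c["k1"],0,0,0.]))[:,0]
    d=np.c_[p,np.ones(len(p))]@c["R"]; o=-c["R"].T@c["t"]
    return o,d
def onplane(n,px,z):
    o,d=rays(n,px);return o+d*((z-o[2])/d[:,2])[:,None]
def tri(a,pa,b,pb):
    oa,da=rays(a,[pa]);ob,db=rays(b,[pb]);A=np.c_[da[0],-db[0]]
    s=np.linalg.lstsq(A,ob-oa,rcond=None)[0];P=oa+da[0]*s[0];Q=ob+db[0]*s[1];return (P+Q)/2,np.linalg.norm(P-Q)
def hsv(im):return cv2.cvtColor(im,cv2.COLOR_RGB2HSV)
def blob(m,win):
    x0,y0,x1,y1=win;mm=np.zeros_like(m);mm[y0:y1,x0:x1]=m[y0:y1,x0:x1]
    n,l,s,c=cv2.connectedComponentsWithStats(mm);i=1+np.argmax(s[1:,4]);return c[i],s[i],(l==i).astype(np.uint8)
E
python3 - <<'E'
from h import *
T=np.load('top0.npz');S=np.load('scene0.npz')
ht=hsv(T['im']);hs=hsv(S['im'])
red=lambda h:cv2.inRange(h,(0,150,80),(6,255,255))|cv2.inRange(h,(172,150,80),(180,255,255))
kt,_,_=blob(red(ht),(360,240,395,280));ks,st,_=blob(red(hs),(330,270,365,310))
print('knob',kt,ks,st,tri('top',kt,'scene',ks),onplane('top',[kt],127))
c,s,m=blob(cv2.inRange(ht,(100,120,40),(125,255,255)),(200,170,395,300))
cn=max(cv2.findContours(m,0,2)[0],key=cv2.contourArea);hl=cv2.convexHull(cn)
q=cv2.approxPolyDP(hl,5,True)[:,0];print('pen px',q.tolist());W=onplane('top',q,71);print(W.round(1))
print('edges',[round(float(np.linalg.norm(W[i]-W[i-1])),1) for i in range(len(W))])
# keeper & gate depth points (top)
d=T['d']
v,u=np.mgrid[295:345,215:320];zz=d[295:345,215:320].ravel();px=np.c_[u.ravel(),v.ravel()]
o,dr=rays('top',px);P=o+dr*zz[:,None];k=(P[:,2]>55)&(P[:,2]<110)
P=P[k];px=px[k];kp=P[P[:,2]>88]
print('keeper',len(kp),kp.mean(0),cv2.minAreaRect(np.float32(kp[:,:2])))
g=P[(P[:,2]<75)];print('gate',len(g),cv2.minAreaRect(np.float32(g[:,:2])))
v,u=np.mgrid[170:300,200:400];zz=d[170:300,200:400].ravel();o,dr=rays('top',np.c_[u.ravel(),v.ravel()]);P=o+dr*zz[:,None]
r=P[(P[:,2]>62)&(P[:,2]<80)];print('rim',len(r),cv2.minAreaRect(np.float32(r[:,:2])),cv2.boxPoints(cv2.minAreaRect(np.float32(r[:,:2]))))
# table clutter heights between start and pen
E
```

```text
knob [376.5 263.5] [348.60162602 286.08943089] [344 278  10  19 123] (array([605.74723667, -80.6410083 , 114.14106076]), np.float64(2.818052668613097)) [[606.72437813 -79.82658895 127.        ]]
pen px [[367, 178], [380, 260], [223, 290], [212, 200]]
[[774.1 -66.   71. ]
 [614.3 -93.8  71. ]
 [549.  208.   71. ]
 [723.4 236.4  71. ]]
edges [306.6, 162.2, 308.8, 176.7]
keeper 693 [497.65037242  88.23268222  96.97639881] ((497.3353576660156, 88.44651794433594), (82.07344818115234, 28.829845428466797), 60.52069091796875)
gate 168 ((517.8875732421875, 112.09133911132812), (133.90481567382812, 17.82927703857422), 72.22509765625)
rim 2149 ((679.3944702148438, 82.77753448486328), (267.3117370605469, 328.294921875), 10.241255760192871) [[ 518.6837    220.54666 ]
 [ 577.05237  -102.51784 ]
 [ 840.1052    -54.991592]
 [ 781.7366    268.0729  ]]
```

```bash
python3 - <<'E'
from h import *
d=np.load('top0.npz')['d'];v,u=np.mgrid[0:480:2,0:640:2];z=d[::2,::2].ravel()
o,dr=rays('top',np.c_[u.ravel(),v.ravel()]);P=(o+dr*z[:,None])[z>0]
a=np.array([244,629.]);b=np.array([431,52.]);t=np.clip((P[:,:2]-a)@(b-a)/((b-a)@(b-a)),0,1)
D=np.linalg.norm(P[:,:2]-a-t[:,None]*(b-a),axis=1);k=D<130
for lo in np.arange(0,1,.1):
    s=k&(t>=lo)&(t<=lo+.1);print(lo.round(1),s.sum(),P[s,2].max().round() if s.any() else None)
E
```

```text
0.0 890 17.0
0.1 634 17.0
0.2 596 37.0
0.3 850 48.0
0.4 831 62.0
0.5 843 79.0
0.6 1118 86.0
0.7 938 18.0
0.8 914 69.0
0.9 2537 102.0
```

Call:
{"fn": "send_rows", "kwargs": {
  "xyz": [
    [0, 0, 0],
    [0, 0, 0],
    [0, 0, 0],
    [0, 0, 0],
    [0, 0, 0],
    [0, 0, 0],
    [0, 0, 0]
  ],
  "spin": [-0.9, -0.9, -0.9, -0.9, -0.9, -0.84, 0],
  "hand": -1
}}

```text
time_s: 0.98
tcp_pos: [244.0, 629.1, 205.1]
tcp_rot: [[-0.987, -0.163, -0.0], [-0.163, 0.987, -0.001], [0.0, -0.001, -1.0]]
force: [-0.0, 0.3, 0.7]
finger_gap: 0.291
```

Path clear. Orientation is now aligned with the pen (tool y = pen y, tool x = -pen x).

Call:
{"fn": "send_rows", "kwargs": {
  "xyz": [
    [-0.15, -1, 0],
    [-0.15, -1, 0],
    [-0.15, -1, 0],
    [-0.15, -1, 0],
    [-0.15, -1, 0],
    [-0.15, -1, 0],
    [-0.15, -1, 0],
    [-0.15, -1, 0],
    [-0.15, -1, 0],
    [-0.15, -1, 0]
  ],
  "spin": [0, 0, 0, 0, 0, 0, 0, 0, 0, 0]
}}

```text
time_s: 2.22
tcp_pos: [337.6, 339.7, 205.5]
tcp_rot: [[-0.987, -0.161, -0.0], [-0.161, 0.987, 0.0], [0.0, 0.0, -1.0]]
force: [0.7, 0.7, 0.5]
finger_gap: 0.004
```

Call:
{"fn": "send_rows", "kwargs": {
  "xyz": [
    [-0.15, -1, 0],
    [-0.15, -1, 0],
    [-0.15, -1, 0],
    [-0.15, -1, 0],
    [-0.15, -1, 0],
    [-0.15, -1, 0],
    [-0.15, -1, 0],
    [-0.15, -1, 0],
    [-0.15, -1, 0],
    [-0.15, -1, 0]
  ],
  "spin": [0, 0, 0, 0, 0, 0, 0, 0, 0, 0]
}}

```text
time_s: 3.48
tcp_pos: [431.0, 51.2, 205.5]
tcp_rot: [[-0.987, -0.161, 0.0], [-0.161, 0.987, 0.0], [-0.0, 0.0, -1.0]]
force: [0.5, 0.8, 0.7]
finger_gap: 0.001
```

Call:
{"fn": "send_rows", "kwargs": {
  "xyz": [
    [0, 0, 0.9],
    [0, 0, 0.9],
    [0, 0, 0.9],
    [0, 0, 0.9],
    [0, 0, 0.9],
    [0, 0, 0.3],
    [0, 0, 0]
  ],
  "spin": [0, 0, 0, 0, 0, 0, 0]
}}

```text
time_s: 4.35
tcp_pos: [430.7, 52.0, 61.5]
tcp_rot: [[-0.987, -0.162, -0.001], [-0.162, 0.987, -0.0], [0.001, -0.0, -1.0]]
force: [-0.3, 0.2, 1.1]
finger_gap: 0.006
```

Call:
{"fn": "send_rows", "kwargs": {
  "xyz": [
    [-0.3, 0, 0],
    [-0.3, 0, 0],
    [-0.3, 0, 0],
    [-0.3, 0, 0],
    [-0.3, 0, 0],
    [-0.3, 0, 0],
    [-0.3, 0, 0],
    [-0.3, 0, 0],
    [-0.3, 0, 0],
    [-0.3, 0, 0]
  ],
  "spin": [0, 0, 0, 0, 0, 0, 0, 0, 0, 0]
}}

```text
time_s: 5.6
tcp_pos: [517.7, 55.3, 61.2]
tcp_rot: [[-0.988, -0.153, -0.005], [-0.153, 0.988, -0.01], [0.007, -0.009, -1.0]]
force: [-13.1, -62.0, 23.1]
finger_gap: 0.449
```

Call:
{"fn": "send_rows", "kwargs": {
  "xyz": [
    [-0.2, 0, 0],
    [-0.2, 0, 0],
    [-0.2, 0, 0],
    [-0.15, 0, 0],
    [-0.15, 0, 0],
    [-0.1, 0, 0]
  ],
  "spin": [0, 0, 0, 0, 0, 0]
}}

```text
time_s: 6.35
tcp_pos: [549.5, 59.6, 61.3]
tcp_rot: [[-0.988, -0.153, -0.001], [-0.153, 0.988, -0.011], [0.003, -0.01, -1.0]]
force: [0.3, -61.1, 6.6]
finger_gap: 0.585
```

The finger gap opened to 0.58 with -62 N sideways: something is wedging the fingers. Stop and look.

```bash
python3 - <<'E'
from h import *
s=robot.read_state();print(s['tcp_pos'],s['force'],s['torque'],s['finger_gap'])
a,d=robot.get_image('top');b,e=robot.get_image('scene')
im=np.hstack([a[160:360,190:420],b[160:360,190:420]]);im=cv2.resize(im,(800,int(800*200/460)))
cv2.imwrite('pics/c1.png',im[:,:,::-1]);np.savez('top1.npz',im=a,d=d)
E
```

```text
[549.49486035  59.56972819  61.31458757] [  0.33158372 -61.05675396   6.55562889] [-13.85317434  -0.13465373  -0.69766164] 0.5849743941794738
```

View pics/c1.png

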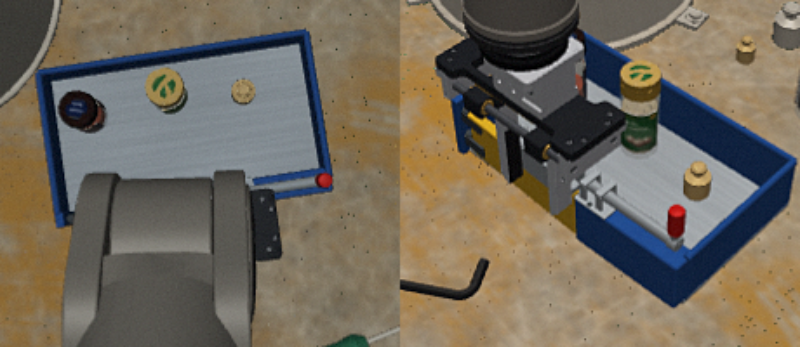

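The crop shows the fingers spread. The right one sits beside the keeper's free end near the staples, and the gate is nearly shut. I'll open to release it, then back off straight.

Call:
{"fn": "send_rows", "kwargs": {
  "xyz": [
    [0, 0, 0],
    [0, 0, 0],
    [0, 0, 0],
    [0, 0, 0]
  ],
  "spin": [0, 0, 0, 0],
  "hand": 1
}}

```text
time_s: 6.95
tcp_pos: [549.6, 72.0, 61.5]
tcp_rot: [[-0.987, -0.164, 0.0], [-0.164, 0.987, 0.0], [-0.0, 0.0, -1.0]]
force: [-0.6, 0.7, 0.6]
finger_gap: 0.973
```

Call:
{"fn": "send_rows", "kwargs": {
  "xyz": [
    [0.2, 0, 0],
    [0.3, 0, 0],
    [0.5, 0, 0],
    [0.5, 0, 0],
    [0.5, 0, 0],
    [0.5, 0, 0],
    [0, 0, 0]
  ],
  "spin": [0, 0, 0, 0, 0, 0, 0]
}}

```text
time_s: 7.82
tcp_pos: [474.1, 59.3, 61.6]
tcp_rot: [[-0.987, -0.164, -0.0], [-0.164, 0.987, 0.0], [0.0, 0.0, -1.0]]
force: [0.8, 0.9, -0.6]
finger_gap: 1.006
```

Call:
{"fn": "send_rows", "kwargs": {
  "xyz": [
    [0, 0, -0.9],
    [0, 0, -0.9],
    [0, 0, -0.9],
    [0, 0, -0.9],
    [0, 0, 0],
    [0, 0, 0],
    [0, 0, 0],
    [0, 0, 0]
  ],
  "spin": [0, 0, 0, 0, 0, 0, 0, 0],
  "hand": -1,
  "squeeze": 60
}}

```text
time_s: 8.82
tcp_pos: [474.9, 59.3, 168.9]
tcp_rot: [[-0.987, -0.163, -0.001], [-0.163, 0.987, -0.001], [0.001, -0.0, -1.0]]
force: [0.3, -0.1, 0.6]
finger_gap: 0.186
```

```bash
python3 - <<'E'
from h import *
s=robot.read_state();print(s['tcp_pos'],s['force'],s['finger_gap'])
a,d=robot.get_image('top');b,e=robot.get_image('scene')
im=np.hstack([a[160:360,190:420],b[160:360,190:420]]);im=cv2.resize(im,(800,int(800*200/460)))
cv2.imwrite('pics/c2.png',im[:,:,::-1]);np.savez('top2.npz',im=a,d=d);np.savez('scene2.npz',im=b,d=e)
E
```

```text
[474.91473676  59.3224407  168.86857863] [ 0.26414296 -0.06954759  0.58840104] 0.18552039202225337
```

View pics/c2.png

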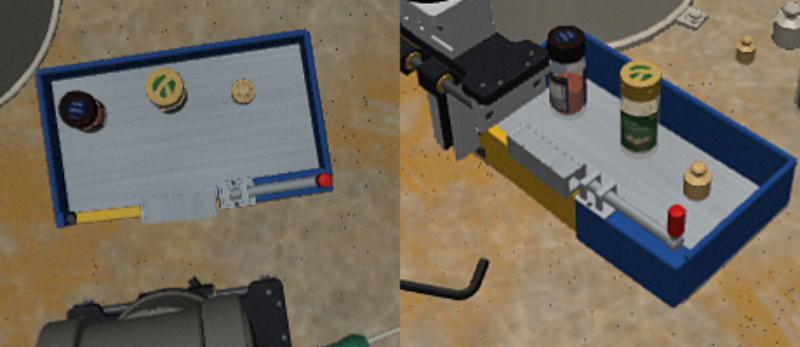

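The gate is nearly shut: keeper at about (180,207) in the crop, nearly in line with the staples at (235,192). Jars and weight look untouched. Measuring what is left.

```bash
python3 - <<'E'
from h import *
T=np.load('top2.npz');S=np.load('scene2.npz')
d=T['d'];v,u=np.mgrid[255:300,222:318];zz=d[255:300,222:318].ravel()
o,dr=rays('top',np.c_[u.ravel(),v.ravel()]);P=o+dr*zz[:,None]
k=P[(P[:,2]>93)&(P[:,2]<103)];r=cv2.minAreaRect(np.float32(k[:,:2]));print('keeper',len(k),r,cv2.boxPoints(r))
h=hsv(T['im']);red=cv2.inRange(h,(0,150,80),(6,255,255))|cv2.inRange(h,(172,150,80),(180,255,255))
kt,st,_=blob(red,(360,240,395,280));print('knob',kt,onplane('top',[kt],127))
v,u=np.mgrid[kt[1]-6:kt[1]+7,kt[0]-6:kt[0]+7].astype(int);o,dr=rays('top',np.c_[u.ravel(),v.ravel()]);P=o+dr*d[v,u].ravel()[:,None];q=P[P[:,2]>118];print(len(q),q.mean(0))
E
```

```text
keeper 659 ((573.2154541015625, 73.86732482910156), (28.42293357849121, 81.81964874267578), 7.40354061126709) [[553.85095  112.60485 ]
 [564.3939    31.467312]
 [592.57996   35.1298  ]
 [582.037    116.267334]]
knob [376.45283019 263.43396226] [[606.84182375 -79.73915346 127.        ]]
59 [606.22339716 -79.70711335 125.94863795]
```

Call:
{"fn": "send_rows", "kwargs": {
  "xyz": [
    [0, 0, 0.9],
    [0, 0, 0.9],
    [0, 0, 0.9],
    [0, 0, 0.9],
    [-0.4, 0, 0],
    [-0.5, 0, 0],
    [-0.5, 0, 0],
    [-0.5, 0, 0],
    [-0.4, 0, 0],
    [0, 0, 0]
  ],
  "spin": [0, 0, 0, 0, 0, 0, 0, 0, 0, 0]
}}

```text
time_s: 10.18
tcp_pos: [544.1, 70.8, 61.5]
tcp_rot: [[-0.987, -0.163, 0.0], [-0.163, 0.987, -0.0], [-0.0, -0.0, -1.0]]
force: [-0.2, 0.1, -0.4]
finger_gap: 0.006
```

Call:
{"fn": "send_rows", "kwargs": {
  "xyz": [
    [-0.1, 0, 0],
    [-0.1, 0, 0],
    [0, 0, 0]
  ],
  "spin": [0, 0, 0]
}}

```text
time_s: 10.55
tcp_pos: [549.1, 71.7, 61.5]
tcp_rot: [[-0.987, -0.163, -0.0], [-0.163, 0.987, -0.0], [0.0, -0.0, -1.0]]
force: [0.2, 1.1, 0.4]
finger_gap: 0.006
```

Call:
{"fn": "send_rows", "kwargs": {
  "xyz": [
    [-0.1, 0, 0],
    [-0.08, 0, 0],
    [0, 0, 0]
  ],
  "spin": [0, 0, 0]
}}

```text
time_s: 10.92
tcp_pos: [554.1, 72.3, 61.3]
tcp_rot: [[-0.987, -0.163, -0.001], [-0.163, 0.987, -0.0], [0.001, -0.0, -1.0]]
force: [-4.3, -2.1, 2.0]
finger_gap: 0.009
```

Call:
{"fn": "send_rows", "kwargs": {
  "xyz": [
    [-0.06, 0, 0],
    [-0.05, 0, 0],
    [0, 0, 0]
  ],
  "spin": [0, 0, 0]
}}

```text
time_s: 11.3
tcp_pos: [554.3, 72.3, 61.0]
tcp_rot: [[-0.987, -0.163, -0.007], [-0.163, 0.987, -0.001], [0.007, 0.0, -1.0]]
force: [-23.7, -5.4, 18.8]
finger_gap: 0.002
```

Gate is against its rigid stop: force rose to 24 N with no motion. Retreat, lift, go behind the knob, and check the view.

Call:
{"fn": "send_rows", "kwargs": {
  "xyz": [
    [0.3, 0, 0],
    [0.7, 0, 0],
    [0, 0, -0.9],
    [0, 0, -0.9],
    [0, 0, -0.9],
    [0, 0, -0.9],
    [-0.4, -1, 0],
    [-0.4, -1, 0],
    [-0.4, -1, 0],
    [-0.4, -1, 0]
  ],
  "spin": [0, 0, 0, 0, 0, 0, 0, 0, 0, 0]
}}

```text
time_s: 12.55
tcp_pos: [596.0, -43.0, 169.7]
tcp_rot: [[-0.986, -0.164, 0.001], [-0.164, 0.986, 0.0], [-0.001, -0.0, -1.0]]
force: [0.6, 0.6, -0.1]
finger_gap: 0.005
```

Call:
{"fn": "send_rows", "kwargs": {
  "xyz": [
    [-0.2, -1, 0],
    [0, -1, 0],
    [0, -0.8, 0],
    [0, 0, 0],
    [0, 0, 0]
  ],
  "spin": [0, 0, 0, 0, 0]
}}

```text
time_s: 13.18
tcp_pos: [614.9, -123.4, 169.4]
tcp_rot: [[-0.986, -0.164, 0.0], [-0.164, 0.986, 0.0], [-0.0, 0.0, -1.0]]
force: [0.3, 0.8, 0.6]
finger_gap: 0.004
```

```bash
python3 - <<'E'
from h import *
s=robot.read_state();print(s['tcp_pos'],s['force'],s['finger_gap'])
a,d=robot.get_image('top');b,e=robot.get_image('scene');w,_=robot.get_image('wrist')
v,u=np.mgrid[255:300,222:318];zz=d[255:300,222:318].ravel()
o,dr=rays('top',np.c_[u.ravel(),v.ravel()]);P=o+dr*zz[:,None]
k=P[(P[:,2]>93)&(P[:,2]<103)];print(len(k))
if len(k)>9:print(cv2.minAreaRect(np.float32(k[:,:2])))
im=np.hstack([cv2.resize(b[160:360,190:420],(400,348)),cv2.resize(w,(400,300))[:,:] if 0 else cv2.copyMakeBorder(cv2.resize(w,(400,300)),0,48,0,0,0)])
cv2.imwrite('pics/c3.png',im[:,:,::-1])
E
```

```text
[ 614.92670937 -123.36994511  169.44838542] [0.32989901 0.7535719  0.63555707] 0.0038047594800700306
655
((578.3927001953125, 74.65780639648438), (28.51375389099121, 81.97492980957031), 10.161354064941406)
```

View pics/c3.png

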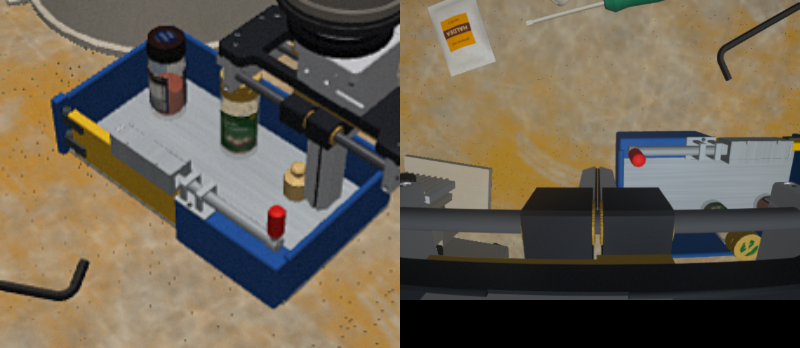

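Gate confirmed shut: the keeper yaw matches the bolt line at about 10.2°. The tip is about 8 mm from the mouth, so at least 28 mm of free bolt travel remains. Descend behind the knob and advance to contact.

Call:
{"fn": "send_rows", "kwargs": {
  "xyz": [
    [0, 0, 0.8],
    [0, 0, 0.8],
    [0, 0, 0.7],
    [0, 0.2, 0],
    [0, 0.2, 0],
    [0, 0.1, 0],
    [0, 0, 0]
  ],
  "spin": [-0.13, 0, 0, 0, 0, 0, 0]
}}

```text
time_s: 14.2
tcp_pos: [612.5, -109.0, 101.2]
tcp_rot: [[-0.984, -0.177, 0.001], [-0.177, 0.984, 0.0], [-0.001, -0.0, -1.0]]
force: [0.6, -0.7, -0.1]
finger_gap: 0.002
```

Call:
{"fn": "send_rows", "kwargs": {
  "xyz": [
    [0, 0.1, 0],
    [0, 0.1, 0],
    [0, 0.1, 0],
    [0, 0.1, 0],
    [0, 0, 0]
  ],
  "spin": [0, 0, 0, 0, 0]
}}

```text
time_s: 14.82
tcp_pos: [610.0, -97.9, 100.5]
tcp_rot: [[-0.984, -0.176, 0.0], [-0.176, 0.984, -0.0], [0.0, -0.0, -1.0]]
force: [1.3, -2.6, -0.7]
finger_gap: 0.003
```

Call:
{"fn": "send_rows", "kwargs": {
  "xyz": [
    [0, 0.06, 0],
    [0, 0.08, 0],
    [0, 0.08, 0],
    [0, 0.08, 0],
    [0, 0.08, 0],
    [0, 0.08, 0],
    [0, 0.08, 0],
    [0, 0.06, 0],
    [0, 0, 0]
  ],
  "spin": [0, 0, 0, 0, 0, 0, 0, 0, 0]
}}

```text
time_s: 15.95
tcp_pos: [606.8, -80.0, 100.5]
tcp_rot: [[-0.984, -0.176, -0.0], [-0.176, 0.984, -0.0], [0.0, -0.0, -1.0]]
force: [0.6, -3.9, -0.6]
finger_gap: 0.008
```

Call:
{"fn": "send_rows", "kwargs": {
  "xyz": [
    [0, 0.04, 0],
    [0, 0.04, 0],
    [0, 0, 0]
  ],
  "spin": [0, 0, 0]
}}

```text
time_s: 16.32
tcp_pos: [606.4, -77.6, 100.5]
tcp_rot: [[-0.984, -0.176, -0.0], [-0.176, 0.984, -0.0], [0.0, -0.0, -1.0]]
force: [2.1, -3.9, -1.2]
finger_gap: 0.004
```

Call:
{"fn": "send_rows", "kwargs": {
  "xyz": [
    [0, 0.04, 0],
    [0, 0.04, 0],
    [0, 0, 0]
  ],
  "spin": [0, 0, 0]
}}

```text
time_s: 16.7
tcp_pos: [606.0, -75.2, 100.5]
tcp_rot: [[-0.984, -0.176, -0.0], [-0.176, 0.984, -0.0], [0.0, -0.0, -1.0]]
force: [1.4, -4.0, -0.5]
finger_gap: 0.001
```

Call:
{"fn": "send_rows", "kwargs": {
  "xyz": [
    [0, 0.04, 0],
    [0, 0.04, 0],
    [0, 0, 0]
  ],
  "spin": [0, 0, 0]
}}

```text
time_s: 17.08
tcp_pos: [605.6, -72.8, 100.5]
tcp_rot: [[-0.984, -0.176, -0.0], [-0.176, 0.984, -0.0], [0.0, 0.0, -1.0]]
force: [0.4, -3.6, -1.4]
finger_gap: 0.007
```

Call:
{"fn": "send_rows", "kwargs": {
  "xyz": [
    [0, 0.04, 0],
    [0, 0.04, 0],
    [0, 0, 0]
  ],
  "spin": [0, 0, 0]
}}

```text
time_s: 17.45
tcp_pos: [605.2, -70.7, 100.5]
tcp_rot: [[-0.984, -0.176, 0.0], [-0.176, 0.984, -0.0], [0.0, -0.0, -1.0]]
force: [1.8, -5.1, -0.2]
finger_gap: 0.004
```

Call:
{"fn": "send_rows", "kwargs": {
  "xyz": [
    [0, 0.04, 0],
    [0, 0.04, 0],
    [0, 0, 0]
  ],
  "spin": [0, 0, 0]
}}

```text
time_s: 17.82
tcp_pos: [605.0, -69.6, 100.6]
tcp_rot: [[-0.985, -0.175, 0.001], [-0.175, 0.985, -0.002], [-0.0, -0.002, -1.0]]
force: [3.4, -11.1, -2.7]
finger_gap: 0.005
```

Call:
{"fn": "send_rows", "kwargs": {
  "xyz": [
    [0, 0.03, 0],
    [0, 0, 0],
    [0, 0, 0]
  ],
  "spin": [0, 0, 0]
}}

```text
time_s: 18.2
tcp_pos: [604.9, -69.2, 100.6]
tcp_rot: [[-0.985, -0.175, 0.001], [-0.175, 0.985, -0.002], [-0.001, -0.002, -1.0]]
force: [4.0, -13.3, -3.5]
finger_gap: 0.007
```

Call:
{"fn": "send_rows", "kwargs": {
  "xyz": [
    [0, 0.015, 0],
    [0, 0, 0],
    [0, 0, 0]
  ],
  "spin": [0, 0, 0]
}}

```text
time_s: 18.58
tcp_pos: [604.9, -69.1, 100.6]
tcp_rot: [[-0.985, -0.175, 0.001], [-0.175, 0.985, -0.002], [-0.001, -0.003, -1.0]]
force: [4.8, -15.5, -3.9]
finger_gap: 0.004
```

About 16 N along the bolt axis, with a rubber-like rise (about 7 N/mm): the bolt is home. Back away, lift clear and check.

Call:
{"fn": "send_rows", "kwargs": {
  "xyz": [
    [0, -0.1, 0],
    [0, -0.4, 0],
    [0, -0.6, 0],
    [0, 0, -0.9],
    [0, 0, -0.9],
    [0, 0, -0.9],
    [0, -1, -0.5],
    [0, -1, 0],
    [0, -1, 0],
    [0, 0, 0]
  ],
  "spin": [0, 0, 0, 0, 0, 0, 0, 0, 0, 0]
}}

```text
time_s: 19.82
tcp_pos: [625.7, -191.5, 196.5]
tcp_rot: [[-0.985, -0.172, -0.0], [-0.172, 0.985, -0.001], [0.0, -0.001, -1.0]]
force: [-0.4, 0.3, -0.8]
finger_gap: 0.006
```

```bash
python3 - <<'E'
from h import *
s=robot.read_state();print(s['tcp_pos'],s['force'],s['time_s'])
a,d=robot.get_image('top');b,e=robot.get_image('scene')
v,u=np.mgrid[255:300,222:318];zz=d[255:300,222:318].ravel()
o,dr=rays('top',np.c_[u.ravel(),v.ravel()]);P=o+dr*zz[:,None]
k=P[(P[:,2]>93)&(P[:,2]<103)];print(cv2.minAreaRect(np.float32(k[:,:2])))
h=hsv(a);red=cv2.inRange(h,(0,150,80),(6,255,255))|cv2.inRange(h,(172,150,80),(180,255,255))
kt,st,_=blob(red,(320,240,395,285));print('knob',kt,onplane('top',[kt],127))
im=np.hstack([a[160:360,190:420],b[160:360,190:420]]);im=cv2.resize(im,(800,348));cv2.imwrite('pics/c4.png',im[:,:,::-1])
E
```

```text
[ 625.74734717 -191.5033049   196.49298008] [-0.40579773  0.30745275 -0.84644421] 19.825
((579.1417846679688, 70.62446594238281), (28.467065811157227, 90.31986999511719), 10.192305564880371)
knob [360.24 265.88] [[601.70448726 -50.42215888 127.        ]]
```

View pics/c4.png

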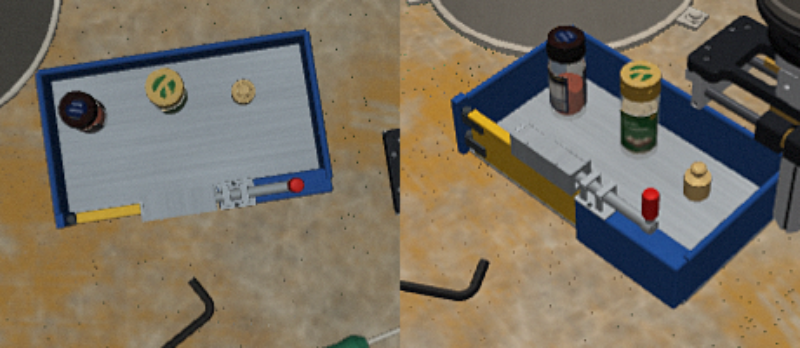

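The view shows the gate shut, the knob forward at crop (295,185), and the jars and weight in place. The robot is clear.

```bash
python3 -c "
from bench import robot
print(robot.finish_job())"
```

```text
the job is handed in; nothing more can be done
None
```

The gate is shut and its bolt is pushed home on the rubber stop. I handed the job in at about 20 s of the 51 s allowed, with the robot touching nothing.

**Gate:** My first push went wrong. At the weak grip force, the gate's slope prised the shut fingers apart and the wrist read about 62 N sideways, which is under the 120 N limit. I can't rule out that this counted against the 40 N pressing limit, although I believe only the fingers were touching. I let go, backed off and pushed again at full grip. The gate then came up on its end stop at about 24 N without moving further. In the final view the keeper is turned 10.2°, the same as the bolt's line, so the gate is shut.

**Bolt:** I pushed the knob in small steps. It dragged at about 4–5 N, then the force rose by roughly 6–8 N per mm, as the rubber should. The last push was about 16 N along the bolt, so about 11 N on the stop. The knob had moved 29.8 mm, which puts the tip about 22 mm inside the keeper's mouth. That is within the 20–56 mm range, to about ±3 mm.

**Jars and weight:** In the final picture they stand where they were before the work.

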